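# Cover the culture well, then pull and show the dust filter

### The arm

A 6-joint arm with a two-finger parallel gripper is mounted at the origin on the work surface. World frame = base frame: x ahead of the robot, y to its left, z up, the work surface at z = 0. Lengths are in m, angles in degrees, forces in N, time in s.
With the tool pointing down it reaches from about 0.425 to 0.925 m from the base axis. Payload 12.5 kg.
Tool frame: the origin (TCP) lies at the very end of the fingers, on their centre line; the grasp point (between the pads) lies 19 mm behind it; z points along the fingers, y is the direction in which the jaws open and shut (so a half turn about z gives the same grasp; the last joint's range is limited). The gripper opens to 85 mm and grips with 20 to 120 N. Pads are 22 mm wide; open, the fingers measure 114 mm over their backs; the gripper's body (76 mm by 85 mm) begins 54 mm behind the grasp point. The pads swing forward as they close: fully open they stand 13 mm farther back than shut.
Start: joints at [58.751, 28.126, 89.318, -0, 62.55, -6.05], TCP at [0.266, 0.566, 0.231] pointing down, gripper open.
Joint ranges: [-177.58, 177.58], [-47.91, 125.51], [2.72, 160], [-65.01, 245.01], [3.68, 167.84], [-153.87, 153.87]. Speed limits (degrees/s): [127.2, 127.2, 159.86, 180, 180, 180].

### API

Orientations are given as [roll, pitch, yaw] about the fixed x, y, z axes, in that order (R = Rz(yaw) Ry(pitch) Rx(roll)).
In Python, from station import readout, viewer, workorder gives the robot as it stands.
- The arm moves only by the tool servo_tool, never from a script. Its argument "moves" is text: rows parted by semicolons, each of 4 numbers parted by spaces: the shift along the world's x, y, z in units of 30 mm (1.0 is 30 mm), then the turn about the world's z in units of 5 degrees (1.0 is 5 degrees). In form: dx dy dz yaw; .... A call has 1 to 8 rows; each row is the pose to reach, as a shift and turn from the pose commanded when the call began; what a row does not reach only later rows make up. A row lasts 1/12 s, in which the tool goes at most 41.7 mm and 7.16 degrees, less where a joint would pass 70% of its speed; a pose out of reach is approached as far as the arm can. A call with a gripper value outside its range is refused whole. "hand" is the opening, from 0 (shut) to 1 (fully open), set as the call begins (left out, the last holds). The fingers move at their own pace and stop on an object; "force" is the grip in N (left out, the last holds). Time passes only in rows, so rows that repeat a pose let the fingers close. It gives the time, the measured TCP pose, the force and the opening at its end, in the units of the state.
- readout.get_state(): the state, without advancing time (a new reading comes with each control period).
- viewer.get_image(name): name is "side" or "top"; returns a dict with "frame" (400x640x3 uint8, blue, green, red), "fx", "fy", "cx", "cy" (pixels), "world_from_camera" (4x4, takes a point from camera to world coordinates). Camera axes: x right, y down, z forward; pixel columns grow to the right and rows downward; lengths in m; the calibration is good to about 2 mm. A picture is of the moment at which its call begins. There is no depth.
- workorder.job_done(): hands the job in, once; it reports no verdict.
The state is a dict: "t": time; "joint_pos": joint angles; "qvel": joint speeds; "tau": joint torques, N m; "eef_pos": TCP position; "eef_rot": TCP orientation; "contact_force": force on the tool from outside, world axes, zero at the start; "ft_torque": the same for the moment, N m; "grip_width": opening from 0.0 (shut) to 1.0 (fully open).
Only numpy, scipy, OpenCV 4.12 (cv2) and the standard library are available. Lean on these libraries where they do the work, as an engineer would, in place of code of your own. Each camera call takes 0.05 s, during which the arm holds its last target.

### The job

First press the orange cover plate, which is propped up on one side, down until it lies level and flush in the culture well, so that no dust gets in. Then lift the white flap of the filter unit and leave it standing open, draw the filter out by its yellow tab, and finish holding it up, still and upright, over the middle of the light pad with about 10 cm of clear air beneath it: do not put it down or let go. Leave the dishes, the bottle and the tube rack where they are.

Things in the scene. Friction and masses are not known exactly. Their poses are not given: they have to be found in the camera images.
- unit: Fixed cream filter unit with a teal front panel, 104 mm high; its main block is 92 mm (its own x) by 130 mm (y), with an 85 mm high rear part behind it (to x = +85 mm). Origin: at table level, under the centre of the main block and of the filter; its -x side is its front, with the flap's pull. The open bay under the flap is 76 mm (x) by 92 mm (y), with its floor 60 mm above the table and a 14 by 92 mm slot along y in that floor that goes down to 12 mm above the table.
- flap (a joint): White flap (90 x 120 x 6 mm) that covers the top of the filter unit, hinged along the unit's rear edge. Value in rad: 0 shut, about 1.57 upright, 1.9 fully open (stop); the pull rises and swings back, away from the unit's front. A light friction hinge (about 0.6 N at the pull) that stays where it is left; it has no latch and may start ajar by up to 0.12 rad.
- flap_pull (a point): Centre of the flap's pull: a red round bar, 14 mm thick and 30 mm long along the unit's y, on a 22 mm wide neck. Shut, it stands 30 mm out in front of the unit's front wall, 107 mm above the table, with nothing under it. It can be pinched across its two ends and turns between the fingers.
- flap_hinge (a point): Point on the flap's hinge line, in the middle of the flap; the line runs along the unit's y, 104 mm above the table. The pull's centre is 122 mm from it (and 3 mm higher when shut).
- filter_center (a point): Centre of the loose filter plate (about 90 g), half-way up its 80 mm full height; its z axis is up along the filter. Blue frame 84 mm wide (own y), 10 mm thick (own x), 50 mm high, with a yellow pull tab on top in the middle. It starts hidden under the flap, upright in the slot with its foot 12 mm and the tab's top 92 mm above the table, its y along the unit's y, with about 2 mm of play.
- filter_tab (a point): Point on the filter's yellow pull tab, 67 mm above the filter's lower edge, 13 mm below the tab's top and 17 mm above the frame's shoulders. The tab is 28 mm wide (own y), 10 mm thick (own x), 30 mm high. Beside it the bay leaves 32 mm for each finger along y.
- well_seat (a point): Centre of the floor of the square seat in the top of the fixed grey culture well block (120 x 120 x 60 mm). The floor is 55 mm above the table, 85 x 85 mm, and the rim round it is 5 mm higher. A brass lift pin, 10 mm thick, stands up to 8 mm out of the floor at x = +32 mm, y = 0 in this point's axes; it has no spring, resists with about 4 N, and stays down once pushed down. The point's x axis points to the pin's side; the block may be turned any way.
- cover_center (a point): Centre of the loose orange cover plate, 80 x 80 x 5 mm, about 120 g, that lies in the seat; z is its upward normal. At the start the lift pin holds the edge on the +x side (of the well's axes, and of its own) up, so that it slopes by about 0.1 rad. Pushing down on that raised side sinks the pin; level, its top is flush with the rim, 60 mm above the table.
- light_pad: Fixed inspection light pad: grey frame, bright white face, 120 mm (own x) by 150 mm (y) by 12 mm high. Origin: centre of its underside, at table level.
- dish_a_center (a point): Centre of a closed culture dish, 90 mm across, 15 mm high. Bystander.
- dish_b_center (a point): Centre of another closed culture dish, 90 mm across, 15 mm high. Bystander.
- bottle_center (a point): Centre of an upright reagent bottle with a blue cap, 60 mm across, 130 mm high. Bystander.
- rack_center (a point): Centre of a block of capped tubes, 60 x 120 mm, 61 mm high. Bystander.
There are look-alikes about, which are no part of the job. What is meant by the part that bears cover_center is not turquoise, and is the smaller of those in its own colour. There is more than one size of the unit; the job needs the larger.

How it is judged (in metres and radians):
On the way, in this order (a step that is already met when the one before it is completed fails the run):
1. the cover plate lies level and flush in the well, while the flap is still shut (angle between cover_center's own z axis and vertical below 0.03 rad and z of cover_center in the frame of well_seat below 0.0045 m and horizontal distance between cover_center and well_seat below 0.006 m and value of joint flap below 0.3 rad), for 0.2 s.
2. the flap stands open (value of joint flap above 1.3 rad), for 0.2 s.
3. the filter is drawn clear of the unit, held by the fingers (height (world z) of filter_center above 0.14 m and contact force between the fingers and filter above 0.5 N), for 0.2 s.
At the end, for the whole second after the job is handed in: Fingers still hold the filter: lower edge 50 to 170 mm above the pad's face, centre within 45 mm of the pad's centre, upright within 0.3 rad, still (0.03 m/s), touching neither unit nor pad. Cover level (0.03 rad), flush (2 mm), centred (6 mm) in the well; flap open past 1.3 rad (angle between cover_center's own z axis and vertical below 0.03 rad and z of cover_center in the frame of well_seat below 0.0045 m and horizontal distance between cover_center and well_seat below 0.006 m and value of joint flap above 1.3 rad and contact force between the fingers and filter above 0.5 N and height (world z) of filter_center between 0.102 and 0.222 m and horizontal distance between filter_center and light_pad below 0.045 m and angle between filter_center's own z axis and vertical below 0.3 rad and linear speed of filter below 0.03 m/s and contact force between filter and unit below 0.1 N and contact force between filter and light_pad below 0.1 N); the arm keeps its last pose, push and grip.
It fails at once if the dish_a is pushed more than 20 mm or tipped (distance of dish_a_center from where it was at the start of the episode above 0.02 m or angle between dish_a_center's own z axis and vertical above 0.3 rad).
It fails at once if the dish_b is pushed more than 20 mm or tipped (distance of dish_b_center from where it was at the start of the episode above 0.02 m or angle between dish_b_center's own z axis and vertical above 0.3 rad).
It fails at once if the bottle is pushed more than 20 mm or tipped (distance of bottle_center from where it was at the start of the episode above 0.02 m or angle between bottle_center's own z axis and vertical above 0.3 rad).
It fails at once if the rack is pushed more than 20 mm or tipped (distance of rack_center from where it was at the start of the episode above 0.02 m or angle between rack_center's own z axis and vertical above 0.3 rad).
It also fails if it takes over 64 s, if anything falls off the work surface, if the arm or the gripper's body presses on something with over 40 N, if the wrist force passes 120 N, or if a joint passes its speed limit or range.

## Working session

There is one attempt and no reset: what is moved stays moved. The work goes in short steps, Python scripts to look and compute and a tool call to move; the robot and the scene stay as the last step left them, time stands still between calls to the robot, and variables do not carry over. Pictures are saved under pics/ and viewed, and the job is handed in when it is done.

Besides the shell and the picture viewer there is one more tool, called by a JSON object that holds its "method" and its "body". servo_tool: Moves the arm, as the interface text tells. Its arguments: {"type":"object","properties":{"moves":{"type":"string"},"hand":{"type":"number"},"force":{"type":"number"}},"required":["moves"]}

```bash
mkdir -p pics; ls
cat > h.py <<'E'
import numpy as np,cv2
from station import readout,viewer,workorder
def grab(tag):
    o={}
    for n in("side","top"):
        d=viewer.get_image(n); d["frame"]=np.array(d["frame"]); o[n]=d
        cv2.imwrite(f"pics/{tag}_{n}.png",d["frame"])
        np.savez(f"pics/{tag}_{n}.npz",**{k:np.array(v) for k,v in d.items()})
    return o
def load(tag,n): 
    z=np.load(f"pics/{tag}_{n}.npz"); return {k:z[k] for k in z.files}
def ray(d,u,v):
    T=np.array(d["world_from_camera"]); r=T[:3,:3]@np.array([(u-d["cx"])/d["fx"],(v-d["cy"])/d["fy"],1]); return T[:3,3],r
def onz(d,u,v,z):
    o,r=ray(d,u,v); return o+r*(z-o[2])/r[2]
def proj(d,p):
    T=np.array(d["world_from_camera"]); c=T[:3,:3].T@(np.array(p)-T[:3,3]); return c[0]/c[2]*d["fx"]+d["cx"],c[1]/c[2]*d["fy"]+d["cy"]
E
python3 - <<'E'
from h import *
o=grab("a")
for n in o: print(n,o[n]["fx"],np.round(o[n]["world_from_camera"],3).tolist())
print(readout.get_state())
E
```

```text
pics
side 438.7968121438327 [[0.816, -0.284, 0.503, -0.121], [-0.578, -0.424, 0.698, -0.958], [0.015, -0.86, -0.51, 0.776], [0.0, 0.0, 0.0, 1.0]]
top 453.57676589528927 [[-0.009, -0.987, 0.163, 0.387], [-1.0, 0.01, 0.004, -0.025], [-0.005, -0.163, -0.987, 1.264], [0.0, 0.0, 0.0, 1.0]]
{'t': 0.1, 'joint_pos': array([ 5.87510512e+01,  2.81616759e+01,  8.93465564e+01, -2.11582387e-04,
        6.25495268e+01, -6.04925068e+00]), 'qvel': array([ 0.00103854, -0.07116293, -0.03055549, -0.00520812,  0.05542888,
        0.06139021]), 'tau': array([ 2.12137915e-03, -6.19446659e+01, -2.62029791e+01, -5.67678921e-05,
        2.85540511e-03,  1.40292548e-05]), 'eef_pos': array([0.26597423, 0.56536278, 0.23077599]), 'eef_rot': array([-1.79942543e+02, -5.90022657e-03,  1.54800397e+02]), 'contact_force': array([-0.11815722, -0.05860888,  0.47476844]), 'ft_torque': array([-0.00765064, -0.03865858, -0.01061846]), 'grip_width': 0.999227817924369}
```

View pics/a_side.png

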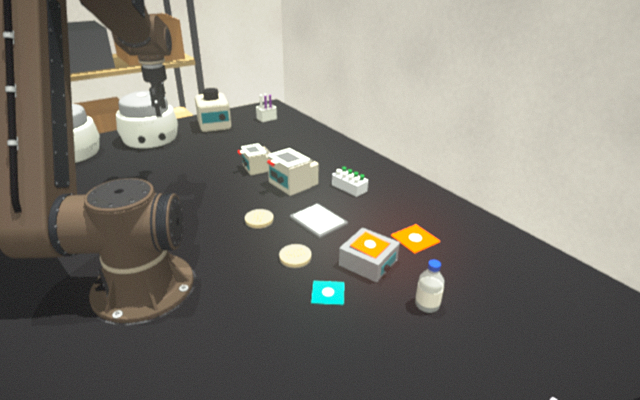

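View pics/a_top.png

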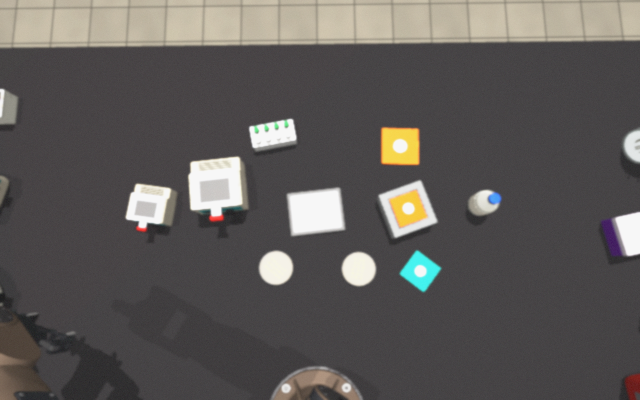

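The top view shows the larger unit at about (218,186) with its red pull at (216,216), the pad at (316,211), and the well with the smaller orange cover at (408,208). The small unit, the larger orange plate and the turquoise plate are decoys. I'll zoom in next.

Run:
```python
from h import *
t=load("a","top")["frame"];s=load("a","side")["frame"]
r=lambda im,x,y,w,h,k:cv2.resize(im[y:y+h,x:x+w],(w*k,h*k),interpolation=cv2.INTER_CUBIC)
cv2.imwrite("pics/z1.png",np.hstack([r(t,370,170,76,76,5),r(t,180,145,76,80,5)[:380]]))
cv2.imwrite("pics/z2.png",np.hstack([r(s,330,220,76,60,5),r(s,255,140,76,60,5)]))
```

```text
(no output)
```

View pics/z1.png

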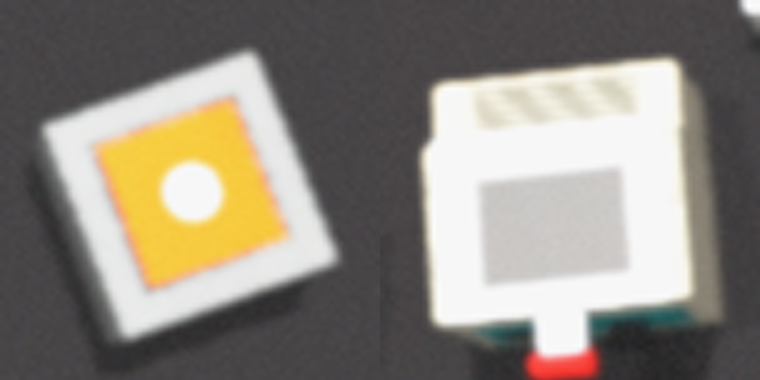

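View pics/z2.png

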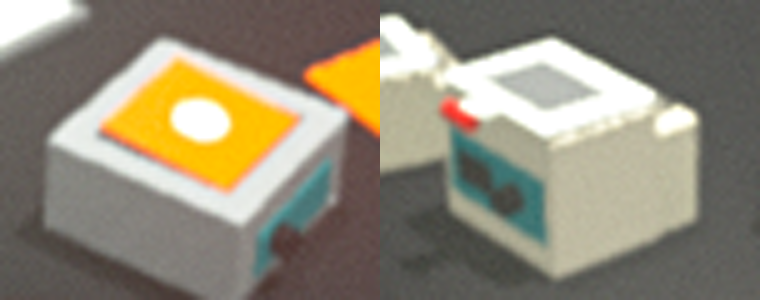

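```bash
cat >> h.py <<'E'
def quad(mask,k=4):
    # subpixel quad from mask: largest contour, initial approx, line-fits on edges
    c=max(cv2.findContours(mask.astype(np.uint8),cv2.RETR_EXTERNAL,cv2.CHAIN_APPROX_NONE)[0],key=cv2.contourArea)
    h=cv2.convexHull(c); 
    for e in np.linspace(0.01,0.2,60):
        a=cv2.approxPolyDP(h,e*cv2.arcLength(h,True),True)
        if len(a)<=k: break
    a=a[:,0].astype(float); P=c[:,0].astype(float); L=[]
    for i in range(len(a)):
        p,q=a[i],a[(i+1)%len(a)]; d=(q-p)/np.linalg.norm(q-p); s=(P-p)@d; n=(P-p)@np.array([-d[1],d[0]])
        m=(abs(n)<0.03*np.linalg.norm(q-p)+2)&(s>.12*np.linalg.norm(q-p))&(s<.88*np.linalg.norm(q-p))
        vx,vy,x,y=cv2.fitLine(P[m].astype(np.float32),cv2.DIST_HUBER,0,.01,.01).ravel(); L.append(np.cross([x,y,1],[x+vx,y+vy,1]))
    out=[]
    for i in range(len(L)):
        x=np.cross(L[i-1],L[i]); out.append(x[:2]/x[2])
    return np.array(out)
def tri(obs):
    A=np.zeros((3,3));b=np.zeros(3)
    for d,u,v in obs:
        o,r=ray(d,u,v); r=r/np.linalg.norm(r); M=np.eye(3)-np.outer(r,r); A+=M;b+=M@o
    x=np.linalg.solve(A,b); e=[np.hypot(*(np.array(proj(d,x))-[u,v])) for d,u,v in obs]
    return x,e
def up(d,x,y,w,h,k=8):
    return cv2.resize(d["frame"][y:y+h,x:x+w],None,fx=k,fy=k,interpolation=cv2.INTER_CUBIC)
def unup(p,x,y,k=8): return (np.asarray(p)+.5)/k-.5+np.array([x,y])
E
cat > orange.py <<'E'
from h import *
import sys
def run(tag,boxes={"top":(370,172,76,76),"side":(335,222,66,44)}):
    Q={};W={}
    for n,b in boxes.items():
        d=load(tag,n); im=up(d,*b); hsv=cv2.cvtColor(im,cv2.COLOR_BGR2HSV)
        m=(hsv[...,0]>5)&(hsv[...,0]<35)&(hsv[...,1]>110)
        nl,lab,st,ce=cv2.connectedComponentsWithStats(m.astype(np.uint8)); 
        c0=np.array(m.shape)/2
        m=cv2.morphologyEx(m.astype(np.uint8),cv2.MORPH_OPEN,np.ones((5,5)))
        nl,lab,st,ce=cv2.connectedComponentsWithStats(m)
        i=1+np.argmin([np.hypot(*(ce[j]-c0[::-1]))+ (1e4 if st[j,4]<5000 else 0) for j in range(1,nl)])
        q=quad(lab==i); Q[n]=unup(q,b[0],b[1])
        print(n,np.round(Q[n],2).tolist())
    dt,ds=load(tag,"top"),load(tag,"side")
    P=[]
    gt=[onz(dt,*p,.062)for p in Q["top"]];gs=[onz(ds,*p,.062)for p in Q["side"]]
    for i,g in enumerate(gt):
        j=np.argmin([np.hypot(*(g-h)[:2]) for h in gs]); x,e=tri([(dt,*Q["top"][i]),(ds,*Q["side"][j])]); P.append(x); print(np.round(x,4),np.round(e,2),np.hypot(*(g-gs[j])[:2]))
    P=np.array(P);c=P.mean(0); n=np.linalg.svd(P-c)[2][2]; n*=np.sign(n[2])
    print("c",c.round(4),"n",n.round(3),"tilt",np.arccos(n[2]),"raised dir",np.degrees(np.arctan2(-n[1],-n[0])))
    print("edges",[np.linalg.norm(P[i]-P[i-1]).round(4) for i in range(4)],[np.degrees(np.arctan2(*(P[i]-P[i-1])[1::-1])).round(1) for i in range(4)])
    # block top
    return P
if __name__=="__main__": run(sys.argv[1])
E
python3 orange.py a
```

```text
top [[415.93, 189.35], [426.8, 216.92], [399.44, 227.2], [388.65, 199.26]]
side [[348.75, 245.73], [364.91, 231.15], [389.66, 243.43], [375.14, 258.17]]
[ 0.592  -0.2737  0.0584] [0.01 0.01] 0.0050941400557826845
[ 0.5172 -0.2996  0.0578] [0. 0.] 0.005845280628765541
[ 0.4893 -0.2243  0.0634] [0.33 0.32] 0.002487305649001623
[ 0.5651 -0.1986  0.0663] [0.21 0.2 ] 0.006539356026316942
c [ 0.5409 -0.2491  0.0615] n [ 0.006 -0.087  0.996] tilt 0.08703954696031387 raised dir 93.9223595740649
edges [np.float64(0.0802), np.float64(0.0791), np.float64(0.0806), np.float64(0.0801)] [np.float64(-70.3), np.float64(-160.9), np.float64(110.3), np.float64(18.7)]
```

```bash
cat > unit.py <<'E'
from h import *
dt,ds=load("a","top"),load("a","side")
def blob(d,b,f,k=8):
    im=up(d,*b,k); hsv=cv2.cvtColor(im,cv2.COLOR_BGR2HSV).astype(int); m=cv2.morphologyEx(f(hsv).astype(np.uint8),cv2.MORPH_OPEN,np.ones((5,5)))
    nl,lab,st,ce=cv2.connectedComponentsWithStats(m); i=1+np.argmax(st[1:,4]); return lab==i,unup(ce[i],b[0],b[1],k),st[i,4]/k/k
red=lambda h:((h[...,0]<8)|(h[...,0]>172))&(h[...,1]>120)&(h[...,2]>90)
bt,bs=(195,200,45,30),(262,150,20,25)
mt,ct,at=blob(dt,bt,red);ms,cs,as_=blob(ds,bs,red)
print("red",ct,at,cs,as_,tri([(dt,*ct),(ds,*cs)]))
rt=cv2.minAreaRect(np.argwhere(mt)[:,::-1].astype(np.float32));print(rt)
W=[]
for d,b in((dt,(190,160,50,50)),(ds,(268,142,50,40))):
    im=up(d,*b);hsv=cv2.cvtColor(im,cv2.COLOR_BGR2HSV);
    g=(hsv[...,2]<225)&(hsv[...,2]>150)&(hsv[...,1]<25)
    cv2.imwrite("pics/g%d.png"%len(W),(g*255).astype(np.uint8)); 
    nl,lab,st,ce=cv2.connectedComponentsWithStats(cv2.morphologyEx(g.astype(np.uint8),cv2.MORPH_OPEN,np.ones((7,7)))); i=1+np.argmax(st[1:,4]); print(st[i])
    W.append(unup(quad(lab==i),b[0],b[1]))
print(np.round(W,1).tolist())
P=[]
for p in W[0]:
    g=onz(dt,*p,.107); j=np.argmin([np.hypot(*(g-onz(ds,*q,.107))[:2]) for q in W[1]]); x,e=tri([(dt,*p),(ds,*W[1][j])]); P.append(x);print(x.round(4),np.round(e,2))
P=np.array(P);c=P.mean(0);n=np.linalg.svd(P-c)[2][2]; print(c,n)
print([ (np.linalg.norm(P[i]-P[i-1]).round(4),np.degrees(np.arctan2(*(P[i]-P[i-1])[1::-1])).round(1)) for i in range(4)])
for tag,b in(("pad",(280,180,75,62)),):
    R=[]
    for d,bb in((dt,b),(ds,(285,200,66,40))):
        im=up(d,*bb);hsv=cv2.cvtColor(im,cv2.COLOR_BGR2HSV); m=(hsv[...,2]>130)&(hsv[...,1]<40)
        nl,lab,st,ce=cv2.connectedComponentsWithStats(m.astype(np.uint8)); i=1+np.argmax(st[1:,4])
        q=unup(quad(lab==i),bb[0],bb[1]); R.append(q); g=np.array([onz(d,*p,.012) for p in q]); print(tag,q.round(1).tolist(),g.mean(0),[np.linalg.norm(g[i]-g[i-1]).round(3) for i in range(4)],np.degrees(np.arctan2(*(g[1]-g[0])[1::-1])))
E
python3 unit.py
python3 - <<'E'
from h import *
for n,ps in(("top",[(276,268),(359,269),(485,203),(273,135)]),("side",[(259,218),(295,255),(429,300),(350,185)])):
    for p,z in zip(ps,(.015,.015,.06,.06)): print(n,onz(load("a",n),*p,z).round(3))
E
```

```text
red [216.10567193 218.26547428] 82.609375 [270.1328125  162.64993687] 24.75 (array([0.51364825, 0.24992846, 0.11183571]), [np.float64(0.1819189859988143), np.float64(0.1350707221021476)])
((171.94131469726562, 147.4304962158203), (54.13736343383789, 125.66519165039062), 86.07408905029297)
[   79   149   238   187 37755]
[  77   85  167   75 7055]
[[[227.6, 178.1], [229.2, 198.4], [200.5, 201.7], [199.4, 181.1]], [[275.9, 155.3], [287.3, 152.1], [298.8, 158.1], [287.8, 161.6]]]
[0.6158 0.2242 0.1126] [0.69 0.51]
[0.5641 0.2168 0.1156] [0.21 0.16]
[0.5579 0.2906 0.112 ] [0.7 0.5]
[0.6108 0.2971 0.1088] [0. 0.]
[0.58714177 0.25716713 0.11225431] [-0.05226826 -0.0547292  -0.99713226]
[(np.float64(0.0732), np.float64(-86.1)), (np.float64(0.0523), np.float64(-171.9)), (np.float64(0.0741), np.float64(94.8)), (np.float64(0.0533), np.float64(7.0))]
pad [[339.6, 186.9], [345.0, 229.4], [290.7, 235.7], [286.3, 193.0]] [ 0.5415031  -0.00166885  0.012     ] [np.float64(0.15), np.float64(0.12), np.float64(0.151), np.float64(0.12)] -173.85474067655872
pad [[287.9, 215.0], [317.1, 202.3], [349.1, 222.0], [319.5, 236.9]] [ 0.54017912 -0.00382887  0.012     ] [np.float64(0.156), np.float64(0.123), np.float64(0.155), np.float64(0.123)] 5.942858966209046
top [0.387 0.106 0.015]
top [ 0.382 -0.119  0.015]
top [ 0.553 -0.456  0.06 ]
top [0.747 0.113 0.06 ]
side [0.385 0.099 0.015]
side [ 0.379 -0.124  0.015]
side [ 0.517 -0.489  0.06 ]
side [0.704 0.046 0.06 ]
```

{"method": "servo_tool", "body": {"moves": "0.5 -1 1 0; 1 -2 2 0; 1.5 -3 3 0", "hand": 0}}

```text
t: 0.35
eef_pos: [0.3077, 0.4811, 0.3148]
eef_rot: [-179.9, -0.0, 154.9]
contact_force: [0.2, 0.7, 0.4]
grip_width: 0.603
```

{"method": "servo_tool", "body": {"moves": "0.7 -1.2 0 1; 1.4 -2.4 0 2; 2.1 -3.6 0 3; 2.8 -4.8 0 4; 3.5 -6 0 5; 4.2 -7.2 0 6; 4.9 -8.4 0 6.3; 5.6 -9.6 0 6.3"}}

```text
t: 1.02
eef_pos: [0.4762, 0.1923, 0.3146]
eef_rot: [180.0, -0.0, -173.6]
contact_force: [1.3, 0.5, -0.2]
grip_width: -0.002
```

{"method": "servo_tool", "body": {"moves": "0.2 -1.3 0 0; 0.4 -2.6 0 0; 0.6 -3.9 -0.3 0; 0.8 -5.2 -0.6 0; 1 -6.5 -1 0; 1.2 -7.8 -1.5 0; 1.5 -9.1 -2 0; 1.5 -10.4 -2.5 0"}}

```text
t: 1.68
eef_pos: [0.5213, -0.1182, 0.2395]
eef_rot: [-180.0, 0.0, -173.7]
contact_force: [0.7, 0.3, -1.0]
grip_width: -0.0
```

{"method": "servo_tool", "body": {"moves": "0 0 0 0; 0 0 0 0; 0 0 0 0"}}

```text
t: 1.93
eef_pos: [0.5205, -0.116, 0.2402]
eef_rot: [180.0, -0.0, -173.7]
contact_force: [0.7, 0.5, 0.6]
grip_width: 0.001
```

{"method": "servo_tool", "body": {"moves": "0.15 -1.2 0 0; 0.3 -2.4 -0.4 0; 0.38 -3.4 -1 0; 0.38 -3.6 -2.2 0; 0.38 -3.6 -3.4 0; 0.38 -3.6 -4.4 0; 0.38 -3.6 -5.1 0; 0.38 -3.6 -5.1 0"}}

```text
t: 2.6
eef_pos: [0.5311, -0.2219, 0.0841]
eef_rot: [179.8, -0.3, -173.6]
contact_force: [-0.6, 1.8, 0.3]
grip_width: -0.002
```

Run:
```python
from h import *
o=grab("b")
s=readout.get_state(); print(s['t'],s['eef_pos'],s['contact_force'])
print(proj(o['top'],s['eef_pos']),proj(o['side'],s['eef_pos']))
im=np.hstack([cv2.resize(o['side']['frame'][195:285,325:415],None,fx=4,fy=4,interpolation=2),cv2.resize(o['top']['frame'][165:255,365:455],None,fx=4,fy=4,interpolation=2)])
cv2.imwrite("pics/b.png",im)
```

```text
2.7 [ 0.5327004  -0.22309042  0.08799434] [-0.25262141  0.85606635 -0.11097437]
(np.float64(399.73656411921894), np.float64(210.04281527105476)) (np.float64(361.77530685689356), np.float64(232.75685900952502))
```

View pics/b.png

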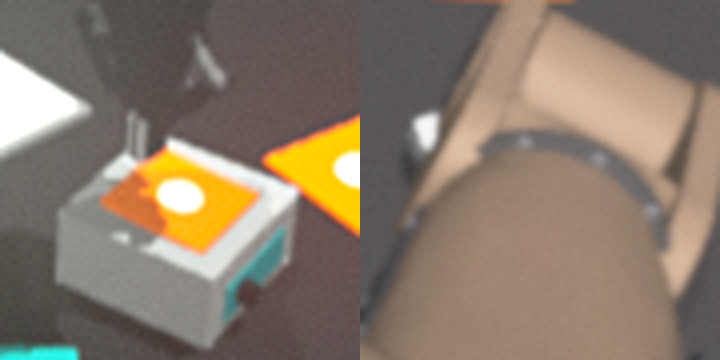

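{"method": "servo_tool", "body": {"moves": "0 0 -0.3 0; 0 0 -0.6 0; 0 0 -0.7 0; 0 0 -0.75 0; 0 0 -0.8 0; 0 0 -0.85 0; 0 0 -0.9 0; 0 0 -0.9 0"}}

```text
t: 3.37
eef_pos: [0.5321, -0.2242, 0.0602]
eef_rot: [180.0, 0.0, -173.7]
contact_force: [1.4, 0.3, 0.7]
grip_width: 0.003
```

{"method": "servo_tool", "body": {"moves": "0 0 -0.04 0; 0 0 -0.08 0; 0 0 -0.08 0; 0 0 -0.08 0"}}

```text
t: 3.7
eef_pos: [0.5322, -0.2242, 0.0599]
eef_rot: [-180.0, 0.1, -173.7]
contact_force: [-7.1, 5.0, 26.3]
grip_width: 0.006
```

{"method": "servo_tool", "body": {"moves": "0 0 0.3 0; 0 0 1 0; 0 0 2.3 0; 0 0 3.6 0; 0 0.6 4.8 0; 0 1.6 5.6 0; 0 2.9 5.9 0; 0 4.2 6 0"}}

```text
t: 4.37
eef_pos: [0.5323, -0.0976, 0.2402]
eef_rot: [-179.9, 0.2, -173.8]
contact_force: [1.3, 0.1, -0.5]
grip_width: -0.005
```

{"method": "servo_tool", "body": {"moves": "0 1.3 0 0; 0 2.6 0 0; 0 3.9 0 0; -0.1 5.2 0 0; -0.3 6.5 0 0; -0.5 7.8 0 0; -0.6 9 0 0; -0.6 10 0 0", "hand": 0.7}}

```text
t: 5.03
eef_pos: [0.5132, 0.2041, 0.238]
eef_rot: [-180.0, -0.0, -173.6]
contact_force: [-0.1, -0.4, -0.1]
grip_width: 0.699
```

```bash
python3 - <<'E'
from h import *
o=grab("c")
s=readout.get_state(); print(s['t'],s['eef_pos'],s['contact_force'],s['grip_width'])
im=np.hstack([cv2.resize(o['side']['frame'][195:285,325:415],None,fx=4,fy=4,interpolation=2),cv2.resize(o['top']['frame'][165:255,365:455],None,fx=4,fy=4,interpolation=2)])
cv2.imwrite("pics/c.png",im)
E
python3 orange.py c
```

```text
5.1333 [0.51361558 0.20524781 0.23779082] [-0.78802541  0.76376153  0.54779895] 0.700909752880955
top [[415.74, 189.72], [426.55, 216.85], [399.39, 226.53], [388.91, 199.89]]
side [[349.15, 246.76], [364.4, 232.9], [389.92, 243.21], [375.17, 257.96]]
[ 0.5917 -0.2736  0.059 ] [0.34 0.34] 0.0043759508291679435
[ 0.5176 -0.2991  0.0579] [0.06 0.06] 0.0056539002509717155
[ 0.4911 -0.2246  0.0595] [0.48 0.47] 0.004635208570160995
[ 0.5636 -0.1996  0.0616] [0.03 0.03] 0.0006650664822399772
c [ 0.541  -0.2492  0.0595] n [-0.011 -0.032  0.999] tilt 0.03356777125902827 raised dir 70.69977385087755
edges [np.float64(0.0793), np.float64(0.0784), np.float64(0.079), np.float64(0.0767)] [np.float64(-69.2), np.float64(-161.1), np.float64(109.6), np.float64(19.1)]
```

View pics/c.png

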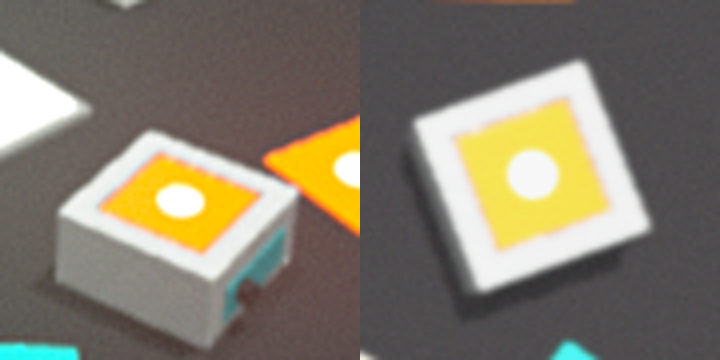

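View pics/c_top.png

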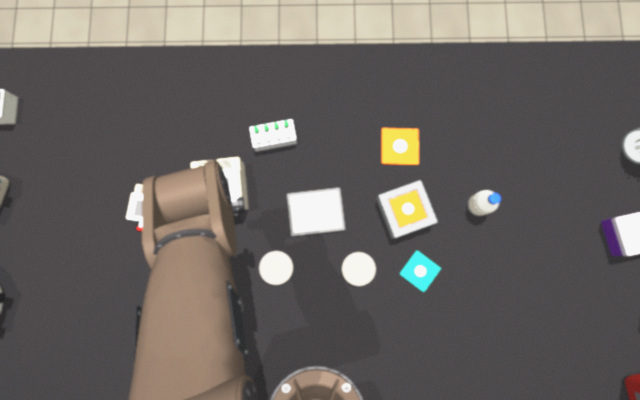

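```bash
cat > rim.py <<'E'
from h import *
import sys
for tag in sys.argv[1:]:
  for thr in (120,150):
    dt,ds=load(tag,"top"),load(tag,"side");Q=[]
    for d,b,t in((dt,(370,172,76,76),thr),(ds,(330,215,75,70),thr)):
        im=up(d,*b);g=cv2.cvtColor(im,cv2.COLOR_BGR2GRAY);hsv=cv2.cvtColor(im,cv2.COLOR_BGR2HSV)
        m=((hsv[...,2]>t)).astype(np.uint8)
        nl,lab,st,ce=cv2.connectedComponentsWithStats(m);i=lab[m.shape[0]//2,m.shape[1]//2]
        if i==0:i=1+np.argmax(st[1:,4])
        Q.append(unup(quad(lab==i),b[0],b[1]))
    P=[]
    for p in Q[0]:
        g=onz(dt,*p,.06);j=np.argmin([np.hypot(*(g-onz(ds,*q,.06))[:2]) for q in Q[1]]);x,e=tri([(dt,*p),(ds,*Q[1][j])]);P.append(x);print(x.round(4),np.round(e,2))
    P=np.array(P);c=P.mean(0);n=np.linalg.svd(P-c)[2][2];n*=np.sign(n[2]);print(tag,thr,c.round(4),n.round(3),[np.linalg.norm(P[i]-P[i-1]).round(3) for i in range(4)])
E
python3 rim.py a c
python3 - <<'E'
from h import *
d=load("c","side");cv2.imwrite("pics/z3.png",up(d,335,222,70,60,10)); g=cv2.cvtColor(load("c","top")["frame"],6); print(g.max())
E
```

```text
247Traceback (most recent call last):
  File "rim.py", line 11, in <module>
    Q.append(unup(quad(lab==i),b[0],b[1]))
                  ~~~~^^^^^^^^
  File "h.py", line 29, in quad
    vx,vy,x,y=cv2.fitLine(P[m].astype(np.float32),cv2.DIST_HUBER,0,.01,.01).ravel(); L.append(np.cross([x,y,1],[x+vx,y+vy,1]))
              ~~~~~~~~~~~^^^^^^^^^^^^^^^^^^^^^^^^^^^^^^^^^^^^^^^^^^^^^^^^^^
cv2.error: OpenCV(4.12.0) /io/opencv/modules/imgproc/src/linefit.cpp:50: error: (-215:Assertion failed) count > 0 in function 'fitLine2D_wods'
```

View pics/z3.png

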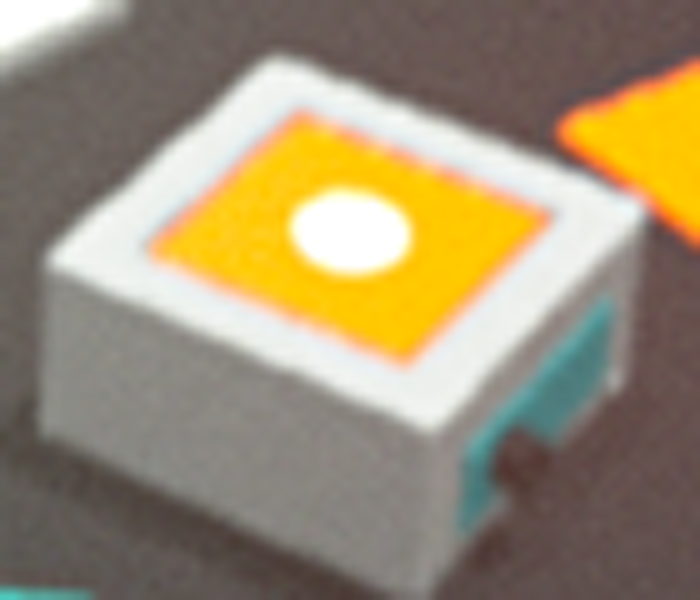

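Run:
```python
from h import *
rim=unup(np.array([(283,58),(50,258),(430,430),(648,205)],float),335,222,10)
H=cv2.getPerspectiveTransform(rim.astype(np.float32),np.float32([(0,0),(0,120),(120,120),(120,0)]))
d=load("c","side");print([onz(d,*p,.06).round(4) for p in rim], np.mean([onz(d,*p,.06) for p in rim],0))
for q in ([[348.75,245.73],[364.91,231.15],[389.66,243.43],[375.14,258.17]],[[349.15,246.76],[364.4,232.9],[389.92,243.21],[375.17,257.96]]):
    print(cv2.perspectiveTransform(np.float32([q]),H).round(1).tolist())
```

```text
[array([ 0.579, -0.174,  0.06 ]), array([ 0.4664, -0.2123,  0.06  ]), array([ 0.5033, -0.3249,  0.06  ]), array([ 0.6169, -0.2855,  0.06  ])] [ 0.54138386 -0.24916929  0.06      ]
[[[16.200000762939453, 98.80000305175781], [15.199999809265137, 12.899999618530273], [101.4000015258789, 21.799999237060547], [101.9000015258789, 101.5]]]
[[[19.600000381469727, 102.0], [18.600000381469727, 21.200000762939453], [101.5, 20.5], [101.5, 100.69999694824219]]]
```

The cover looks flush, but the measured tilt (0.033) is right at the limit of my accuracy. I'll press again a little closer to the centre, where the fingers can't touch the rim.

{"method": "servo_tool", "body": {"moves": "0.2 -1.3 0 0; 0.4 -2.6 0 0; 0.5 -3.9 0 0; 0.6 -5.2 0 0; 0.65 -6.5 0 0; 0.68 -7.8 0 0; 0.68 -9.1 0 0; 0.68 -10.4 0 0", "hand": 0}}

```text
t: 5.8
eef_pos: [0.5338, -0.1128, 0.2379]
eef_rot: [-180.0, -0.0, -173.7]
contact_force: [0.8, -0.4, -0.1]
grip_width: 0.001
```

{"method": "servo_tool", "body": {"moves": "0 -1.3 -0.4 0; 0 -2.6 -0.9 0; 0 -3.7 -1.7 0; 0 -4.1 -2.8 0; 0 -4.1 -4 0; 0 -4.1 -5 0; 0 -4.1 -5.4 0; 0 -4.1 -5.4 0"}}

```text
t: 6.47
eef_pos: [0.5327, -0.2333, 0.0728]
eef_rot: [179.8, -0.3, -173.8]
contact_force: [0.3, -0.2, -0.1]
grip_width: -0.004
```

{"method": "servo_tool", "body": {"moves": "0 0 0 0; 0 0 0 0; 0 0 0 0"}}

```text
t: 6.72
eef_pos: [0.535, -0.2335, 0.0773]
eef_rot: [-179.9, 0.1, -173.7]
contact_force: [0.7, 0.0, -0.2]
grip_width: -0.006
```

{"method": "servo_tool", "body": {"moves": "0 0 -0.2 0; 0 0 -0.4 0; 0 0 -0.5 0; 0 0 -0.55 0; 0 0 -0.58 0; 0 0 -0.58 0; 0 0 -0.58 0"}}

```text
t: 7.3
eef_pos: [0.5344, -0.233, 0.06]
eef_rot: [-180.0, 0.0, -173.7]
contact_force: [-7.4, 2.6, 21.2]
grip_width: 0.001
```

{"method": "servo_tool", "body": {"moves": "0 0 -0.03 0; 0 0 -0.06 0; 0 0 -0.06 0; 0 0 -0.06 0"}}

```text
t: 7.63
eef_pos: [0.5345, -0.233, 0.0599]
eef_rot: [-179.9, 0.1, -173.7]
contact_force: [-12.6, 6.9, 41.2]
grip_width: 0.002
```

{"method": "servo_tool", "body": {"moves": "0 0 0.3 0; 0 0 1 0; 0 0 2.3 0; 0 0 3.6 0; 0 0.6 4.8 0; 0 1.6 5.6 0; 0 2.9 5.9 0; 0 4.2 6 0"}}

```text
t: 8.3
eef_pos: [0.5348, -0.1063, 0.2388]
eef_rot: [-179.9, 0.2, -173.8]
contact_force: [0.9, 0.5, 0.4]
grip_width: 0.003
```

{"method": "servo_tool", "body": {"moves": "0 1.3 0 0; 0 2.6 0 0; 0 3.9 0 0; -0.1 5.2 0 0; -0.3 6.5 0 0; -0.5 7.8 0 0; -0.7 9.1 0 0; -0.7 10.4 0 0", "hand": 0.7}}

```text
t: 8.97
eef_pos: [0.5122, 0.2068, 0.2366]
eef_rot: [180.0, -0.0, -173.7]
contact_force: [0.8, -1.4, -0.2]
grip_width: 0.7
```

{"method": "servo_tool", "body": {"moves": "0 1 0 0; 0 1.5 0 0; 0 1.5 0 0; 0 1.5 0 0"}}

```text
t: 9.3
eef_pos: [0.5131, 0.2504, 0.2362]
eef_rot: [-180.0, -0.0, -173.6]
contact_force: [0.6, 0.3, 0.8]
grip_width: 0.699
```

```bash
python3 - <<'E'
from h import *
o=grab("d")
s=readout.get_state(); print(s['t'],s['eef_pos'],s['eef_rot'],s['grip_width'])
E
python3 orange.py d
```

```text
9.4 [0.51343998 0.249155   0.23647726] [-1.79990298e+02 -2.57773552e-02 -1.73717051e+02] 0.700821519170096
top [[415.73, 189.73], [426.58, 216.84], [399.43, 226.52], [388.92, 199.91]]
side [[349.12, 246.75], [364.42, 232.9], [389.92, 243.21], [375.15, 257.98]]
[ 0.5917 -0.2736  0.059 ] [0.35 0.34] 0.0043848200202766694
[ 0.5176 -0.2991  0.0579] [0.04 0.04] 0.005658027918735253
[ 0.4911 -0.2247  0.0595] [0.51 0.5 ] 0.004649394634677679
[ 0.5636 -0.1996  0.0616] [0.01 0.01] 0.0006134949215272712
c [ 0.541  -0.2493  0.0595] n [-0.011 -0.032  0.999] tilt 0.03373670527501793 raised dir 71.78580098536816
edges [np.float64(0.0792), np.float64(0.0784), np.float64(0.079), np.float64(0.0767)] [np.float64(-69.2), np.float64(-161.0), np.float64(109.6), np.float64(19.1)]
```

View pics/d_side.png

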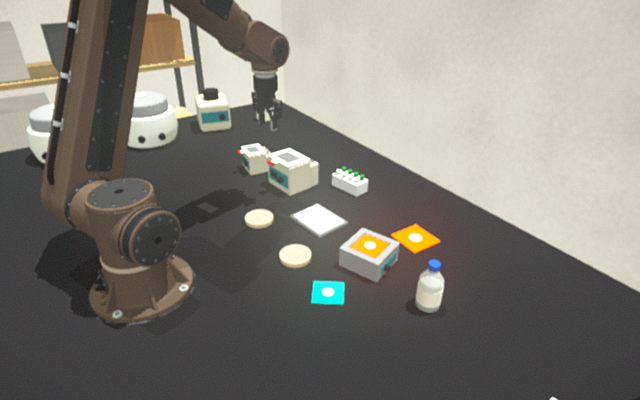

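{"method": "servo_tool", "body": {"moves": "0 0 -1.2 0; 0 0 -2.4 0; 0 0 -3.5 0; 0 0 -4.3 0; 0 0 -4.8 0; 0 0 -4.85 0; 0 0 -4.85 0"}}

```text
t: 9.98
eef_pos: [0.5136, 0.2488, 0.0909]
eef_rot: [-180.0, -0.1, -173.8]
contact_force: [-0.5, -0.1, 0.4]
grip_width: 0.701
```

{"method": "servo_tool", "body": {"moves": "0 0 0 0; 0 0 0 0; 0 0 0 0; 0 0 0 0; 0 0 0 0; 0 0 0 0", "hand": 0, "force": 25}}

```text
t: 10.48
eef_pos: [0.5141, 0.2491, 0.0923]
eef_rot: [-180.0, 0.1, -173.7]
contact_force: [2.2, -6.9, 0.1]
grip_width: 0.345
```

Run:
```python
from h import *
o=grab("e")
cv2.imwrite("pics/e.png",np.hstack([up(o['side'],245,125,80,70,5),up(o['top'],175,150,70,70,5)]))
```

```text
(no output)
```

View pics/e.png

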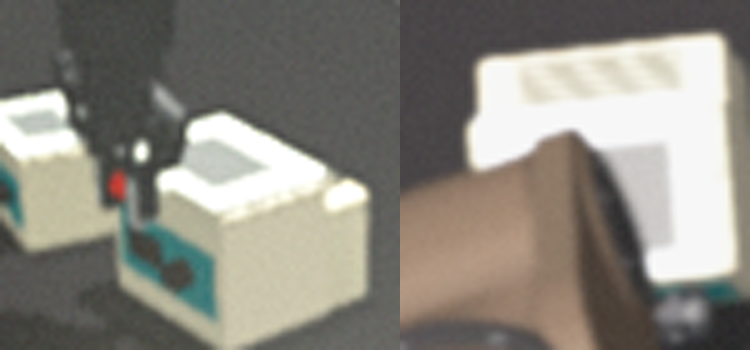

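Run:
```python
import numpy as np
a0=.06;u=np.array([.994,.11])
for A in(np.linspace(a0,.95,9),np.linspace(.95,1.8,9)):
    r=[[*(122*(np.cos(A[0])-np.cos(a))*u/30),122*(np.sin(a)-np.sin(A[0]))/30,0] for a in A[1:]]
    print("; ".join("%.2f %.2f %.2f 0"%tuple(x[:3]) for x in r))
```

```text
0.05 0.01 0.45 0; 0.15 0.02 0.89 0; 0.30 0.03 1.32 0; 0.50 0.06 1.72 0; 0.74 0.08 2.11 0; 1.02 0.11 2.46 0; 1.33 0.15 2.78 0; 1.68 0.19 3.06 0
0.36 0.04 0.23 0; 0.75 0.08 0.42 0; 1.15 0.13 0.57 0; 1.56 0.17 0.68 0; 1.99 0.22 0.74 0; 2.42 0.27 0.76 0; 2.85 0.32 0.73 0; 3.27 0.36 0.65 0
```

{"method": "servo_tool", "body": {"moves": "0.05 0.01 0.45 0; 0.15 0.02 0.9 0; 0.3 0.03 1.3 0; 0.5 0.06 1.7 0; 0.75 0.08 2.1 0; 1 0.1 2.45 0; 1.35 0.15 2.8 0; 1.7 0.2 3.05 0"}}

```text
t: 11.25
eef_pos: [0.5642, 0.2544, 0.1846]
eef_rot: [-179.9, -0.1, -173.7]
contact_force: [-5.1, -12.7, 3.4]
grip_width: 0.341
```

Run:
```python
from h import *
o=grab("f")
cv2.imwrite("pics/f.png",np.hstack([up(o['side'],245,105,80,90,5),up(o['top'],175,135,70,90,5)]))
print(readout.get_state()['eef_pos'],readout.get_state()['contact_force'])
```

```text
[0.56532974 0.25447411 0.18516105] [ -6.11533404 -11.6452116    7.83690389]
```

View pics/f.png

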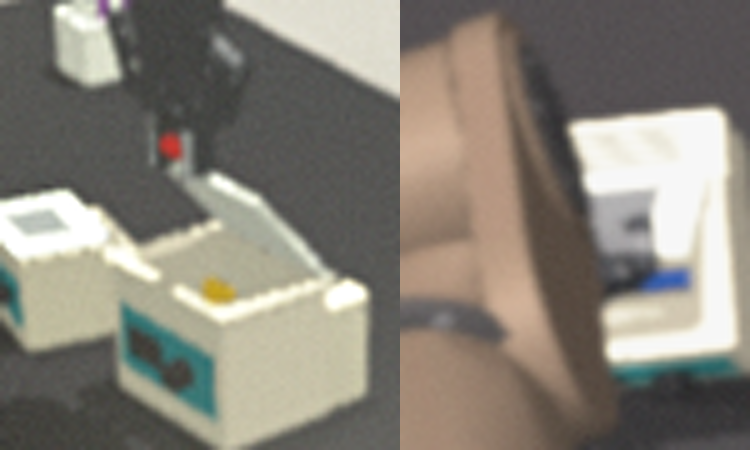

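{"method": "servo_tool", "body": {"moves": "0.35 0 0.22 0; 0.75 0.03 0.42 0; 1.15 0.06 0.56 0; 1.55 0.1 0.66 0; 2 0.15 0.72 0; 2.4 0.2 0.74 0; 2.8 0.25 0.7 0; 3.2 0.3 0.62 0"}}

```text
t: 12.02
eef_pos: [0.6618, 0.2642, 0.2044]
eef_rot: [-180.0, 0.2, -173.7]
contact_force: [-0.2, -7.0, 9.2]
grip_width: 0.339
```

Run:
```python
from h import *
o=grab("g")
cv2.imwrite("pics/g.png",np.hstack([up(o['side'],245,105,80,90,5),up(o['top'],175,135,70,90,5)]))
print(readout.get_state()['eef_pos'],readout.get_state()['contact_force'])
```

```text
[0.66286882 0.26421975 0.20405514] [ 1.36127282 -4.06351473 11.17900699]
```

View pics/g.png

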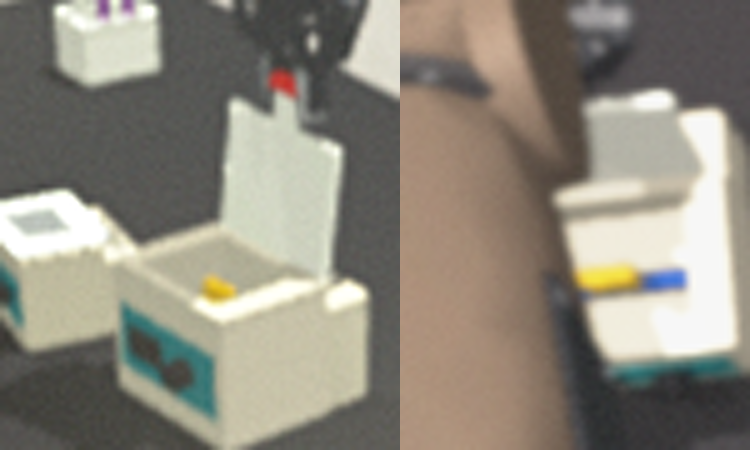

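{"method": "servo_tool", "body": {"moves": "0 0 0 0; 0 0 0 0; 0 0 0 0; 0 0 0 0; 0 0 0.5 0; 0 0 1.3 0; 0 0 2.4 0; 0 0 3 0", "hand": 0.6}}

```text
t: 12.78
eef_pos: [0.6607, 0.2652, 0.2946]
eef_rot: [180.0, 0.2, -173.7]
contact_force: [0.5, -0.1, 1.1]
grip_width: 0.603
```

{"method": "servo_tool", "body": {"moves": "-0.6 -1.1 0 0; -1.2 -2.2 0 0; -1.8 -3.3 0 0; -2.4 -4.5 0 0; -2.4 -5.8 0 0; -2.4 -7 0 0; -2.4 -7 0 0"}}

```text
t: 13.37
eef_pos: [0.5881, 0.05, 0.2917]
eef_rot: [-179.9, 0.0, -173.9]
contact_force: [-0.8, 0.7, 0.1]
grip_width: 0.596
```

Run:
```python
from h import *
o=grab("i")
cv2.imwrite("pics/i.png",np.hstack([up(o['side'],245,105,80,90,5),up(o['top'],175,135,70,90,5)]))
s=readout.get_state();print(s['eef_pos'],s['t'])
Z=[]
for n,b in(("side",(270,145,40,40)),("top",(190,160,50,60))):
    d=o[n];k=8;im=up(d,*b);h=cv2.cvtColor(im,cv2.COLOR_BGR2HSV)
    for c,(lo,hi) in {"y":(15,35),"b":(100,130)}.items():
        m=((h[...,0]>lo)&(h[...,0]<hi)&(h[...,1]>120)&(h[...,2]>70)).astype(np.uint8)
        nl,lab,st,ce=cv2.connectedComponentsWithStats(m)
        for i in range(1,nl):
            if st[i,4]>200: 
                p=unup(ce[i],b[0],b[1]); r=cv2.minAreaRect(np.argwhere(lab==i)[:,::-1].astype(np.float32))
                print(n,c,p.round(2),st[i,4]/64,"z.092",onz(d,*p,.092).round(4),"z.062",onz(d,*p,.062).round(4),r[1],r[2], [onz(d,*unup(q,b[0],b[1]),.092)[:2].round(4).tolist() for q in cv2.boxPoints(r)])
```

```text
[0.58839811 0.05382281 0.29152447] 13.4667
side y [288.11 162.25] 25.453125 z.092 [0.5873 0.2536 0.092 ] z.062 [0.6184 0.3068 0.062 ] (55.411766052246094, 38.47058868408203) 28.07248878479004 [[0.5718, 0.2564], [0.5962, 0.2816], [0.6005, 0.2468], [0.5764, 0.2226]]
top y [216.75 190.77] 32.65625 z.092 [0.5878 0.2553 0.092 ] z.062 [0.593  0.2624 0.062 ] (32.06216049194336, 77.76071166992188) 86.18592071533203 [[0.5923, 0.2682], [0.5938, 0.2428], [0.5832, 0.2418], [0.5817, 0.2672]]
top b [206.32 193.03] 12.109375 z.092 [0.5821 0.2825 0.092 ] z.062 [0.5871 0.2903 0.062 ] (16.54629898071289, 57.13423156738281) 81.8698959350586 [[0.5837, 0.2918], [0.5862, 0.2733], [0.5808, 0.2724], [0.5783, 0.2909]]
```

View pics/i.png

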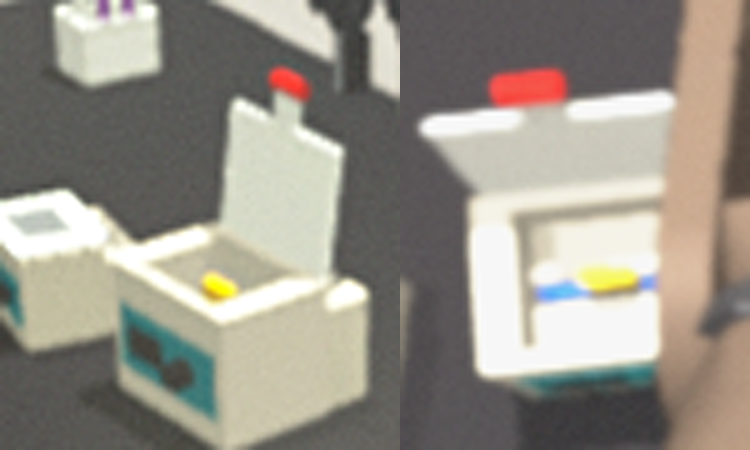

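{"method": "servo_tool", "body": {"moves": "0 1.3 0 0; 0 2.6 0 0; 0 3.9 0 0; 0 5.2 0 0; 0 6.2 -0.2 0; 0 6.72 -0.8 0; 0 6.72 -1.6 0; 0 6.72 -1.6 0", "hand": 0.55}}

```text
t: 14.13
eef_pos: [0.5862, 0.2586, 0.2389]
eef_rot: [-179.9, -0.4, -173.5]
contact_force: [-0.5, 0.7, -0.8]
grip_width: 0.55
```

{"method": "servo_tool", "body": {"moves": "0 0 0 0; 0 0 0 0; 0 0 0 0"}}

```text
t: 14.38
eef_pos: [0.589, 0.2564, 0.2448]
eef_rot: [180.0, 0.1, -173.7]
contact_force: [0.1, 0.7, -0.0]
grip_width: 0.552
```

{"method": "servo_tool", "body": {"moves": "-0.03 -0.03 -1 0; -0.03 -0.03 -2 0; -0.03 -0.03 -3 0; -0.03 -0.03 -3.8 0; -0.03 -0.03 -4.4 0; -0.03 -0.03 -4.8 0; -0.03 -0.03 -5.1 0; -0.03 -0.03 -5.2 0"}}

```text
t: 15.05
eef_pos: [0.5878, 0.2553, 0.0869]
eef_rot: [180.0, -0.0, -173.7]
contact_force: [-0.1, 0.7, -0.2]
grip_width: 0.552
```

Run:
```python
from h import *
o=grab("j")
cv2.imwrite("pics/j.png",np.hstack([up(o['side'],245,105,80,90,5),up(o['top'],175,135,70,90,5)]))
s=readout.get_state();print(s['eef_pos'],s['contact_force'])
```

```text
[0.58796187 0.25555695 0.08778662] [ 0.45259654 -0.30837574  0.23491937]
```

View pics/j.png

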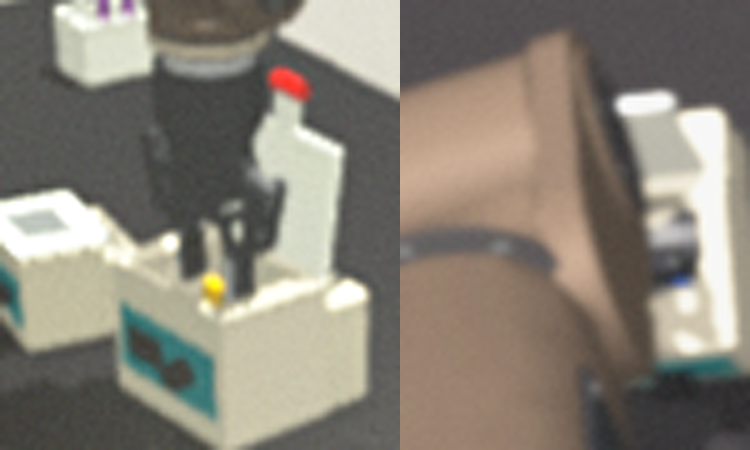

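{"method": "servo_tool", "body": {"moves": "0 0 -0.3 0; 0 0 -0.6 0; 0 0 -0.78 0; 0 0 -0.78 0; 0 0 -0.78 0"}}

```text
t: 15.57
eef_pos: [0.5875, 0.2556, 0.0635]
eef_rot: [-180.0, -0.0, -173.7]
contact_force: [0.7, -0.1, -0.0]
grip_width: 0.549
```

{"method": "servo_tool", "body": {"moves": "0 0 0 0; 0 0 0 0; 0 0 0 0; 0 0 0 0; 0 0 0 0; 0 0 0 0", "hand": 0, "force": 60}}

```text
t: 16.07
eef_pos: [0.5879, 0.2557, 0.0644]
eef_rot: [180.0, 0.1, -173.7]
contact_force: [0.0, 0.6, 5.8]
grip_width: 0.312
```

{"method": "servo_tool", "body": {"moves": "0 0 0.2 0; 0 0 0.5 0; 0 0 1 0; 0 0 1.7 0; 0 0 2.5 0; 0 0 3.3 0; 0 0 4.1 0; 0 0 4.8 0"}}

```text
t: 16.73
eef_pos: [0.5874, 0.2555, 0.2101]
eef_rot: [180.0, 0.0, -173.7]
contact_force: [2.1, -0.2, -0.8]
grip_width: 0.313
```

Run:
```python
from h import *
o=grab("k")
cv2.imwrite("pics/k.png",np.hstack([up(o['side'],245,85,80,110,5),up(o['top'],165,135,80,110,5)]))
s=readout.get_state();print(s['eef_pos'],s['contact_force'],s['grip_width'])
```

```text
[0.58857434 0.25592211 0.21206191] [-0.50940489  0.31582389 -1.72138884] 0.3129559362620902
```

View pics/k.png

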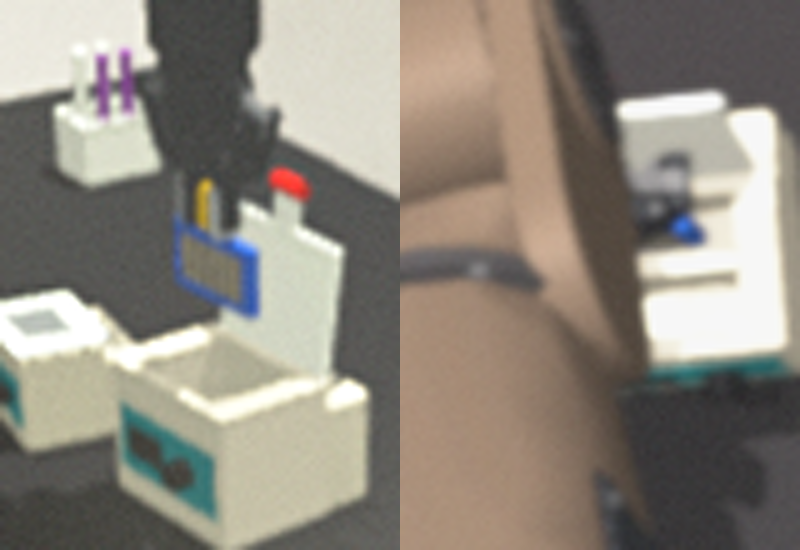

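{"method": "servo_tool", "body": {"moves": "-0.1 -0.4 0 0; -0.2 -1.2 0 0; -0.4 -2.2 0 0; -0.6 -3.2 0 0; -0.8 -4.2 0 0; -1 -5.2 0 0; -1.2 -6.2 -0.3 0; -1.4 -7.2 -0.6 0"}}

```text
t: 17.5
eef_pos: [0.5442, 0.0378, 0.189]
eef_rot: [180.0, -0.1, -173.7]
contact_force: [0.4, -0.2, -1.0]
grip_width: 0.314
```

{"method": "servo_tool", "body": {"moves": "-0.1 -0.8 -0.4 0; -0.17 -1.2 -0.7 0; -0.17 -1.42 -0.9 0; -0.17 -1.42 -1 0; -0.17 -1.42 -1 0; -0.17 -1.42 -1 0; -0.17 -1.42 -1 0; -0.17 -1.42 -1 0"}}

```text
t: 18.17
eef_pos: [0.5407, -0.0022, 0.1602]
eef_rot: [180.0, 0.0, -173.6]
contact_force: [-0.9, -0.0, -0.9]
grip_width: 0.31
```

```bash
python3 - <<'E'
from h import *
o=grab("l")
cv2.imwrite("pics/l.png",np.hstack([up(o['side'],225,105,140,140,4),up(o['top'],190,135,60,140,4)]))
s=readout.get_state();print(s['t'],s['eef_pos'],s['eef_rot'],s['contact_force'],s['grip_width'])
E
python3 orange.py l
```

```text
18.2667 [ 0.54064392 -0.00244907  0.16020394] [-1.79998983e+02  3.43046568e-02 -1.73648335e+02] [-0.41157819  0.09829798 -1.36810069] 0.3127774401636719
top [[415.58, 190.14], [426.27, 216.68], [399.53, 226.24], [389.28, 200.1]]
side [[349.22, 246.72], [364.4, 233.01], [389.79, 243.21], [375.13, 257.87]]
[ 0.5909 -0.2734  0.0591] [0.5  0.49] 0.004592754333731708
[ 0.5181 -0.2984  0.0576] [0.06 0.06] 0.006112275586379081
[ 0.4916 -0.2248  0.0596] [0.6  0.59] 0.004977999757499209
[ 0.5629 -0.2005  0.062 ] [0.05 0.04] 0.0002491948494001669
c [ 0.5409 -0.2493  0.0596] n [-0.014 -0.038  0.999] tilt 0.04108858643799566 raised dir 69.38843994211581
edges [np.float64(0.0782), np.float64(0.077), np.float64(0.0782), np.float64(0.0754)] [np.float64(-69.0), np.float64(-161.0), np.float64(109.8), np.float64(18.9)]
```

View pics/l.png

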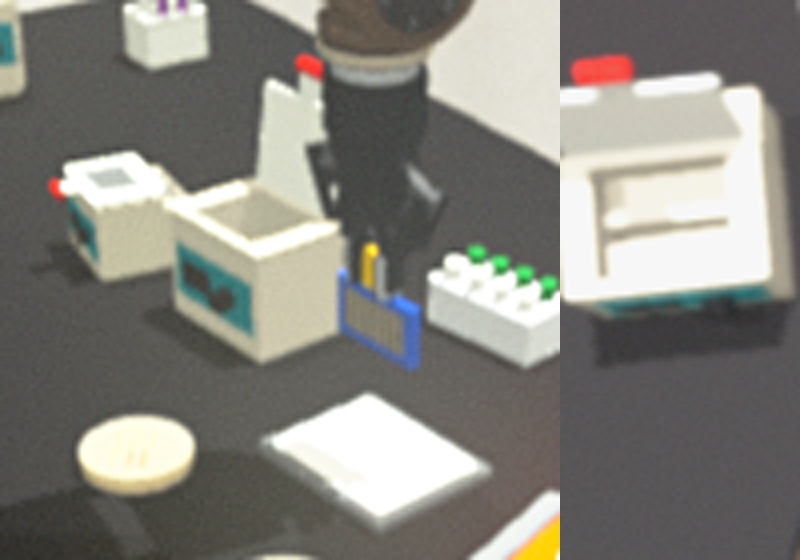

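```bash
python3 -c "
from station import workorder;print(workorder.job_done())"
```

```text
the job is handed in; nothing more can be done
None
```

I pressed the cover down, opened the flap, drew the filter out and handed the job in with the filter held still over the pad, about 18 s into the 64 s allowed. The hand-in gives no verdict, so my last checks are all there is to go on, and one of them disagreed.

- **Cover:** I pressed it twice with the fingers shut, at 26 N and then 41 N. Both times it stopped hard at 60.0 mm, which is flush. The view of the plate against the rim also looked flush and centred, within about 1–2 mm.
- **Check that disagreed:** the tilt worked out from the cover's corners in the two cameras read 0.033–0.041 rad, and the limit is 0.03. I put this down to measurement bias, because it did not change after the 41 N press. I have no second measurement that proves it.
- **Flap:** I swung it to about 1.75 rad and let go. It was still leaning back, open, in the last pictures.
- **Filter:** it came out cleanly by its tab. At hand-in the grip was steady (opening 0.31) and the tool upright at (0.541, -0.002), right over the pad's measured centre. From the tool height, the filter's lower edge was about 95 mm above the pad's face.
- **Dishes, bottle and rack:** the arm came near none of them. I did not measure their positions again at the end.

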